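# Lock the row of sample blocks with the wedge

## Task

Three sample blocks stand loosely in the sloping tray. Take the steel wedge from its parking block and drive it square into the gap at the right-hand end of the row, thin end first and sloped face towards the tray's leaning end stop, until it will go no further and the row is locked tight with all blocks still flat in the tray. Leave the other things on the bench where they are.

Things in the scene. Friction and masses are not known exactly. Their poses are not given: they have to be found in the camera images.
- cradle: Aluminium tray on a fixed stand, its floor sloping 25 degrees down towards the robot. Origin: middle of the floor's upper surface, 42 mm above the bench. z = normal of the floor (up and towards the robot), x = up the slope, y = along the row (robot's left; yawed up to 0.25 rad). Channel 42 mm wide (x = -21 to 21) between walls 16 mm high, 8 mm thick. Base plate 105 x 190 x 8 mm.
- block_0: Loose aluminium sample block 40 x 40 x 34 mm with a round pellet in its top, about 0.11 kg, first of the row, by the square stop. Origin: centre of its underside; axes as the tray's. The row starts with 2 to 3 mm of play in all. Packed tight, its last face is at tray y = -45 mm and the mouth for the wedge is 20 mm wide at the block tops. The wedge slides the blocks along.
- stop_square (a point): Square end stop at the left end of the tray, 34 mm high, 58 mm wide: this point is the foot of its inner face, on the floor at tray y = +75 mm.
- stop_leaning (a point): Leaning end stop at the right end of the tray, 10 mm thick, 33 mm high, 58 mm wide: this point is the foot of its inner face, on the floor at tray y = -56.75 mm. The face leans outward 1 in 4 (tray y = -56.75 mm - z/4).
- wedge_top (a point): Middle of the top of the wedge's grip tab, which is 14 mm thick (y), 34 mm wide (x) and reaches from 46 to 76 mm above the foot. The wedge just fills the packed row's gap when its foot is 9 mm (this point 85 mm) above the tray floor. About 10 to 20 N along the tray's -z drives it home; it then stays by friction.
- block_1: Same block, in the middle of the row. Origin: centre of its underside.
- block_2: Same block, last of the row, beside the wedge gap. Origin: centre of its underside.
- wedge: Loose steel wedge 76 mm high, 34 mm wide in x (plain parallel faces to grip), about 0.18 kg. Origin: centre of the thin foot's underside; z up to the grip tab. Foot 14 mm thick (y = -7 to 7). The +y face is flat; the -y face slopes outward 1 in 4 (y = -7 mm - z/4) up to z = 43 mm. Starts upright in the parking block, yawed up to 0.4 rad. In the tray its axes lie along the tray's.
- parking_block: Fixed plastic block, foot 76 x 50 mm, with an open pocket (50 x 32 mm outside, rim 20 mm above the bench, floor 6 mm) in which the wedge stands; the wedge comes out straight up. Origin: on the bench, under the wedge's origin as it starts.
- pellet_cup_0: Bystander: metal pellet cup, 38 mm across, 10 mm high, on the bench between the parking block and the tray. Origin: centre of underside.
- tweezers: Bystander: tweezers, 123 mm long, 9 mm high, on the bench. Origin: centre of underside.
- hex_key: Bystander: hex key, 105 mm long, 6 mm high, on the bench. Origin: centre of underside.
- tape_roll: Bystander: roll of tape lying flat, 82 mm across, 19 mm high. Origin: centre of underside.
Mind the look-alikes: they are no part of the job. What is shaped like the block_2 but purple is not meant.

How it is judged:
By the outcome, as a careful person would: the job done as asked, in the order asked, and still so for the second after the job is handed in, with the robot touching nothing.
It also fails if it takes over 45 s, if anything falls off the work surface, if the arm or the gripper's body presses on something with over 40 N, if the wrist force passes 120 N, or if a joint passes its speed limit or range.

## Robot

A 6-joint arm with a two-finger parallel gripper is mounted at the origin on a cart in front of the work surface, level with it; the furniture and walls round the work are solid. World frame = base frame: x ahead of the robot, y to its left, z up, the work surface at z = 0. Lengths are in mm, angles in rad, forces in N, time in s.
With the tool pointing down it reaches from about 375 to 750 mm from the base axis. Payload 9 kg.
Tool frame: the origin (TCP) lies at the very end of the fingers, on their centre line; the grasp point (between the pads) lies 19 mm behind it (env.grasp_offset is the distance from the TCP to the grasp point, in mm); z points along the fingers, y is the line along which they close (so a half turn about z gives the same grasp; the last joint's range is limited). The gripper opens to 85 mm and grips with 20 to 120 N. Pads are 22 mm wide; open, the fingers measure 114 mm over their backs; the gripper's body (76 mm by 85 mm) begins 54 mm behind the grasp point. The pads swing forward as they close: fully open they stand 13 mm farther back than shut.
Start: joints at [1.097, 0.104, 0.097, 1.564, 0, 1.353], TCP at [151.815, 580.508, 231.331] pointing down, gripper open.
Joint ranges: [-2.99, 2.99], [-0.84, 1.86], [-1.1, 1.16], [-1.84, 2.11], [-1.51, 1.56], [-3.14, 3.14]. Speed limits (rad/s): [2.22, 2.22, 2.57, 3.14, 3.14, 3.14].

## Interface

Orientations are given as a unit quaternion [x, y, z, w].
In Python, from cell import status, imaging, workorder, env gives the robot as it stands.
- The arm moves only by the tool step_arm, never from a script. Its argument "commands" is a list of rows, each an object with "xyz": the shift along the tool's x, y, z scaled (see below), a list of three; "angular": the turn, a rotation vector about the tool's x, y, z scaled (see below), a list of three; "hand": the finger opening in mm, from 0 to 85.4. A call has 1 to 20 rows; each row is the pose to reach, as a shift and turn from the pose commanded when the call began, along the tool's axes at that moment; what a row does not reach only later rows make up. The controller multiplies each number of a shift by 0.3 m and each number of a turn by 45 degrees. A row lasts 1/12 s, in which the tool goes at most 41.7 mm and 7.16 degrees, less where a joint would pass 70% of its speed; a pose out of reach is approached as far as the arm can. A call with a number of a shift or a turn outside -1 to 1 is refused whole. A call with a gripper value outside its range is refused whole. The fingers move at their own pace and stop on an object; the grip force is fixed at half the most. Time passes only in rows, so rows that repeat a pose let the fingers close. It gives the time, the measured TCP pose, the force, the opening and the grip force at its end, in the units of the state.
- status.observe(): the state, without advancing time (a new reading comes with each control period).
- imaging.camera(name): name is "scene" or "top"; returns the picture (384x512x3 uint8, blue, green, red); there is no depth.
- imaging.camera_params(name): a dict with "mtx" (3x3 intrinsics, pixels), "dist_coeffs" ([k1, k2, p1, p2, k3] as OpenCV has them; the pictures are not rectified), "world_to_cam" (4x4, takes a point from world to camera coordinates). Camera axes: x right, y down, z forward; pixel columns grow to the right and rows downward; lengths in mm; the calibration is good to about 2 mm. A picture is of the moment at which its call begins. camera_params takes no time and is no camera call.
- workorder.hand_in(): hands the job in; it is judged then, once.
The state is a dict: "time_s": time; "joints": joint angles; "dq": joint speeds; "effort": joint torques, N m; "tcp_pos": TCP position; "ee_rot": TCP orientation; "force": force on the tool from outside, world axes, zero at the start; "torque": the same for the moment, N m; "width": opening from 0.0 (shut) to 1.0 (fully open); "gripper_force": force on a finger pad.
Only numpy, scipy, OpenCV 4.12 (cv2) and the standard library are available. Lean on these libraries where they do the work, as an engineer would, in place of code of your own. Each camera call takes 0.05 s, during which the arm holds its last target. There are 200 camera calls.

## Working session

There is one attempt and no reset: what is moved stays moved. The work goes in short steps, Python scripts to look and compute and a tool call to move; the robot and the scene stay as the last step left them, time stands still between calls to the robot, and variables do not carry over. Pictures are saved under pics/ and viewed, at most 10 in all, crops included, and the job is handed in when it is done.

Besides the shell and the picture viewer there is one more tool, called after "Emit:" by a JSON object that holds its "name" and its "arguments". step_arm: Moves the arm, as the interface text tells. Its arguments: {"type":"object","properties":{"commands":{"type":"array","items":{"type":"object","properties":{"xyz":{"type":"array","items":{"type":"number"}},"angular":{"type":"array","items":{"type":"number"}},"hand":{"type":"number"}}}}},"required":["commands"]}

```bash
ls; mkdir -p pics; python3 - <<'E'
from cell import status, imaging, workorder, env
import cv2
for n in("scene","top"):
    im=imaging.camera(n); cv2.imwrite(f"pics/{n}0.png",im)
    p=imaging.camera_params(n); print(n,p)
print(status.observe())
E
```

```text
pics
scene {'mtx': array([[484.15550821,   0.        , 254.36660244],
       [  0.        , 484.15550821, 196.72670656],
       [  0.        ,   0.        ,   1.        ]]), 'dist_coeffs': array([0.05543171, 0.        , 0.        , 0.        , 0.        ]), 'world_to_cam': array([[ 4.85625604e-01, -8.74144972e-01, -6.19193382e-03,
        -2.67304014e+02],
       [-4.92520058e-01, -2.67750633e-01, -8.28090328e-01,
         3.10310779e+02],
       [ 7.22213103e-01,  4.05191517e-01, -5.60560495e-01,
         7.48127920e+02],
       [ 0.00000000e+00,  0.00000000e+00,  0.00000000e+00,
         1.00000000e+00]])}
top {'mtx': array([[481.90862672,   0.        , 245.20560784],
       [  0.        , 481.90862672, 196.35317165],
       [  0.        ,   0.        ,   1.        ]]), 'dist_coeffs': array([-0.08701554,  0.        ,  0.        ,  0.        ,  0.        ]), 'world_to_cam': array([[-1.97002934e-02, -9.99794092e-01,  4.86535845e-03,
         6.26668457e+00],
       [-9.91664477e-01,  1.89198850e-02, -1.27450398e-01,
         5.19557834e+02],
       [ 1.27332103e-01, -7.33561337e-03, -9.91833012e-01,
         1.16801258e+03],
       [ 0.00000000e+00,  0.00000000e+00,  0.00000000e+00,
         1.00000000e+00]])}
{'time_s': 0.1, 'joints': array([1.09731475e+00, 1.04635481e-01, 9.65271881e-02, 1.56391255e+00,
       3.69214061e-05, 1.35307540e+00]), 'dq': array([-4.14066757e-04, -1.71091755e-03,  2.39393465e-03,  2.84832107e-03,
        5.80072668e-05,  2.98498722e-03]), 'effort': array([ 4.70496001e-03, -5.58204424e+01,  5.04722071e+01,  1.27869827e-02,
       -3.58350453e-04,  2.28875803e-05]), 'tcp_pos': array([151.63641083, 580.20327865, 230.59157226]), 'ee_rot': array([ 1.27532052e-01,  9.91834261e-01, -5.69804438e-04, -2.24779837e-04]), 'force': array([-0.34899753,  1.01452968,  0.21844797]), 'torque': array([-0.00099073,  0.00499278,  0.00194265]), 'gripper_force': 0.0, 'width': 0.997165895050094}
```

View pics/scene0.png

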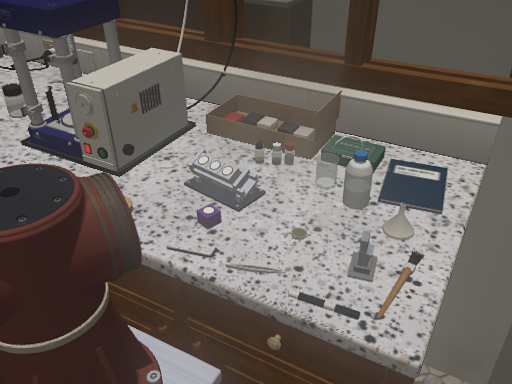

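View pics/top0.png

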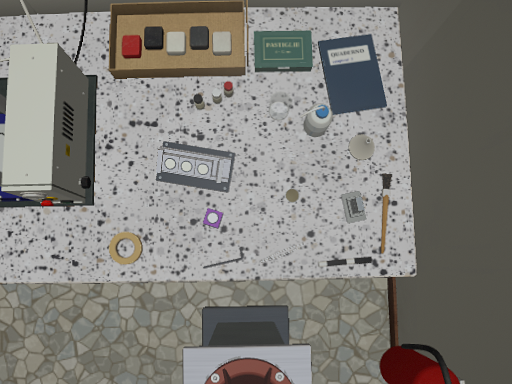

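The tray is at about (195,167) in the top view and (224,180) in the scene view. The wedge in its parking block is at (353,206) and (363,255). The purple block at (213,218) and (209,215) is the look-alike, so I leave it alone. Next I enlarge the crops.

```bash
python3 - <<'E'
import cv2,numpy as np
s=cv2.imread("pics/scene0.png");t=cv2.imread("pics/top0.png")
def c(im,x,y,w,h,k): return cv2.resize(im[y:y+h,x:x+w],None,fx=k,fy=k,interpolation=cv2.INTER_CUBIC)
a=np.hstack([c(t,150,135,100,66,4.5),c(t,335,180,44,60,4.95)[:297,:217]])
cv2.imwrite("pics/c1.png",c(t,150,135,96,64,8))
b=np.hstack([c(t,333,182,45,50,8),c(s,340,225,45,60,8)[:400,:360]])
cv2.imwrite("pics/c2.png",b)
E
```

```text
(no output)
```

View pics/c1.png

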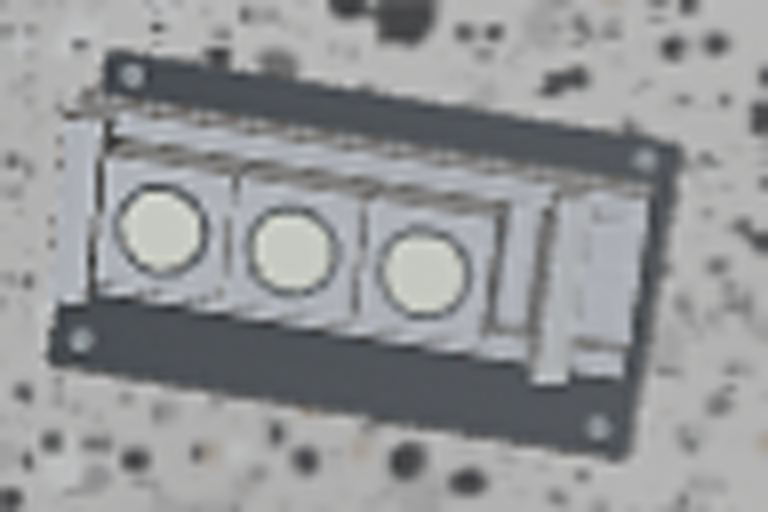

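View pics/c2.png

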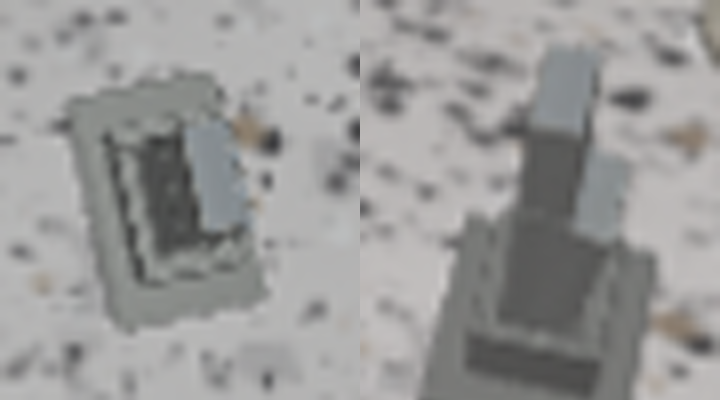

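```bash
cat > h.py <<'E'
import numpy as np,cv2
from scipy.spatial.transform import Rotation as R
from scipy.optimize import least_squares
from cell import imaging,status
P={n:imaging.camera_params(n) for n in("scene","top")}
def proj(n,X):
    p=P[n];T=p["world_to_cam"]
    return cv2.projectPoints(np.asarray(X,float).reshape(-1,1,3),cv2.Rodrigues(T[:3,:3])[0],T[:3,3],p["mtx"],p["dist_coeffs"])[0][:,0]
def px(pts,ox,oy,k=8): return (np.array(pts,float)+.5)/k-.5+[ox,oy]
def tray(v): return R.from_euler("zy",[v[2],-25],degrees=False) if 0 else R.from_euler("z",v[2])*R.from_euler("y",-25,degrees=True)
def fit(pose,v0,obs):
    f=lambda v:np.concatenate([(proj(n,pose(v,np.array(X,float)))-u).ravel() for n,X,u in obs])
    r=least_squares(f,v0);return r.x,np.round(r.fun.reshape(-1,2),1)
def tpose(v,X): return tray(v).apply(X)+[v[0],v[1],42]
def wpose(v,X): return R.from_euler("z",v[2]).apply(X)+[v[0],v[1],6]
def plan(pos,rot):
    s=status.observe();p0=s["tcp_pos"];r0=R.from_quat(s["ee_rot"])
    d=r0.inv().apply(np.array(pos)-p0);a=(r0.inv()*rot).as_rotvec(degrees=True)
    print("t",round(s["time_s"],2),"xyz",np.round(d/300,4),"ang",np.round(a/45,4),"|d|",round(np.linalg.norm(d)),"|a|",round(np.linalg.norm(a),1))
def toolrot(Robj,sign=1):  # tool z=-obj z, tool y=sign*obj x
    M=Robj.as_matrix();z=-M[:,2];y=sign*M[:,0]
    return R.from_matrix(np.c_[np.cross(y,z),y,z])
E
python3 - <<'E'
from h import *
o1=("top",[[52.5,95,0],[52.5,-95,0],[-52.5,-95,0],[-52.5,95,0]],px([(108,52),(681,148),(627,460),(50,363)],150,135))
v,r=fit(tpose,[580,80,.1],[o1]);print(v,r.tolist())
# pellets and edges check
print("pellets", (px([(162,229),(292,251),(424,273)],150,135)).round(1).tolist(), proj("top",tpose(v,[[0,54,34],[0,14,34],[0,-26,34]])).round(1).tolist())
print("scene corners",proj("scene",tpose(v,[[52.5,95,0],[52.5,-95,0],[-52.5,-95,0],[-52.5,95,0]])).round(1).tolist())
T=[[17,7,76],[17,-7,76],[-17,-7,76],[-17,7,76]]
a=("top",T,px([(183,122),(222,115),(248,222),(208,232)],333,182))
b=("scene",T,px([(187,50),(240,50),(225,135),(167,130)],340,225))
for o in([a],[b],[a,b]):
    w,r=fit(wpose,[480,-250,.1],o);print(w,r.tolist())
E
```

```text
[ 5.95351871e+02  1.19596064e+02 -2.00074044e-01] [[-2.6, -1.4], [1.3, 0.1], [1.4, 1.2], [-0.0, 0.0]]
pellets [[169.8, 163.2], [186.1, 165.9], [202.6, 168.7]] [[171.1, 166.2], [187.2, 169.1], [203.3, 172.0]]
scene corners [[206.9, 149.9], [262.7, 174.2], [236.6, 206.7], [181.5, 179.0]]
[ 4.91651209e+02 -2.77425181e+02  1.84712087e-01] [[-0.4, 0.0], [0.3, -0.3], [0.3, 0.1], [-0.3, 0.1]]
[ 4.90128611e+02 -2.80059372e+02  2.07563671e-01] [[-0.4, -0.8], [0.2, 0.5], [0.2, 0.5], [-0.0, -0.3]]
[ 4.91245482e+02 -2.78955071e+02  1.99322481e-01] [[0.2, 0.3], [0.9, -0.1], [1.1, 0.2], [0.5, 0.2], [-0.7, -1.2], [-0.1, 0.1], [-0.3, -0.0], [-0.4, -0.8]]
```

```bash
python3 - <<'E'
import cv2
s=cv2.imread("pics/scene0.png")
cv2.imwrite("pics/c3.png",cv2.resize(s[142:212,175:273],None,fx=8,fy=8,interpolation=cv2.INTER_CUBIC))
E
```

```text
(no output)
```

View pics/c3.png

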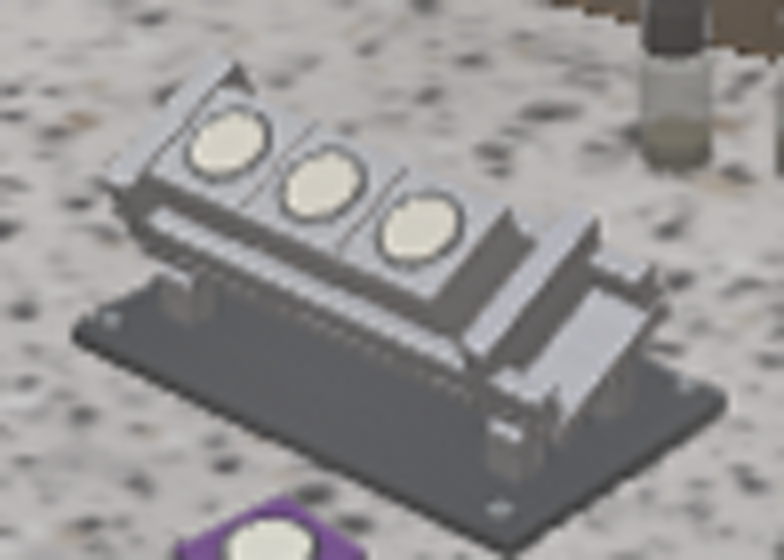

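The plate lies flat on the bench under the sloping tray, so I refit with its corners at z = 8, plus the stops' top edges and the pellets.

```bash
python3 - <<'E'
from h import *
C=np.array([[52.5,95],[52.5,-95],[-52.5,-95],[-52.5,95]])
pl=lambda v,i:R.from_euler("z",v[2]).apply(np.c_[C[i],np.full(len(i),8.)])+[v[0],v[1],0]
S=[[29,75,34],[-29,75,34],[29,-65,33],[-29,-65,33]]
uT={"p":px([(108,52),(681,148),(627,460),(50,363)],150,135),"s":px([(104,120),(93,295),(558,192),(530,383)],150,135),"b":px([(162,229),(292,251),(424,273)],150,135)}
uS={"p":px([(726,398),(508,548),(75,330)],175,142),"s":px([(582,212),(465,345)],175,142),"b":px([(229,145),(322,185),(420,230)],175,142)}
def f(v,top=1,sc=1):
    B=[[0,y,34] for y in v[3:]];o=[]
    if top:o+=[proj("top",pl(v,[0,1,2,3]))-uT["p"],proj("top",tpose(v,S))-uT["s"],proj("top",tpose(v,B))-uT["b"]]
    if sc:o+=[proj("scene",pl(v,[1,2,3]))-uS["p"],proj("scene",tpose(v,S[2:]))-uS["s"],proj("scene",tpose(v,B))-uS["b"]]
    return np.vstack(o).ravel()
for a in((1,0),(0,1),(1,1)):
    r=least_squares(lambda v:f(v,*a),[590,120,-.2,54,14,-26],loss="soft_l1");print(r.x.round(3),f(r.x,*a).reshape(-1,2).round(1).tolist())
E
```

```text
[ 6.03915e+02  1.22801e+02 -1.90000e-01  5.38550e+01  1.34750e+01
 -2.73640e+01] [[-0.1, -0.8], [0.5, -0.7], [0.1, 0.1], [-0.7, -0.3], [0.1, 0.5], [-1.0, 1.4], [0.2, 1.0], [0.4, -0.1], [0.0, -0.2], [0.0, -0.2], [0.0, -0.2]]
[ 6.04397e+02  1.16011e+02 -2.00000e-01  5.64810e+01  1.62670e+01
 -2.50550e+01] [[1.5, 0.1], [0.6, 0.1], [-0.2, -0.4], [-0.6, -0.6], [-0.6, 0.5], [0.0, -0.1], [-0.1, 0.1], [-0.0, 0.1]]
[ 6.04440e+02  1.21051e+02 -1.86000e-01  5.38610e+01  1.36440e+01
 -2.74370e+01] [[0.5, -0.9], [1.1, -1.0], [0.9, -0.2], [0.0, -0.3], [0.7, 0.3], [-0.3, 1.3], [1.0, 0.6], [1.2, -0.4], [0.8, -0.4], [0.7, -0.4], [0.8, -0.4], [-0.2, -0.8], [-0.7, -0.6], [-2.0, -0.6], [-2.2, -1.3], [-2.0, -0.1], [-1.0, -0.1], [-1.0, 0.0], [-0.9, -0.2]]
```

```bash
cat >> h.py <<'E'
def chain(poses):
    s=status.observe();p0=s["tcp_pos"];r0=R.from_quat(s["ee_rot"]);print("t",round(s["time_s"],2))
    for pos,rot in poses:
        d=r0.inv().apply(np.array(pos)-p0);a=(r0.inv()*rot).as_rotvec(degrees=True)
        print("xyz",np.round(d/300,4).tolist(),"ang",np.round(a/45,4).tolist(),"rows",round(max(np.linalg.norm(d)/41.7,np.linalg.norm(a)/7.16),1))
        p0,r0=np.array(pos),rot
E
python3 - <<'E'
from h import *
f=lambda a:toolrot(R.from_euler("z",a))
chain([((390,350,230),f(.75)),((450,80,230),f(.195)),((480,-150,200),f(.195)),((491,-279,150),f(.195))])
E
```

```text
t 0.1
xyz [-0.9628, -0.5414, 0.0023] ang [-0.0016, 0.0001, 0.7194] rows 7.9
xyz [-0.7948, -0.4671, 0.0] ang [0.0, 0.0, 0.7066] rows 6.6
xyz [-0.7715, -0.0504, 0.1] ang [0.0, 0.0, 0.0] rows 5.6
xyz [-0.429, -0.0473, 0.1667] ang [0.0, 0.0, 0.0] rows 3.3
```

Emit:
{"name": "step_arm", "arguments": {"commands": [{"xyz":[-0.963,-0.541,0],"angular":[0,0,0.72],"hand":85},{"xyz":[-0.963,-0.541,0],"angular":[0,0,0.72],"hand":85},{"xyz":[-0.963,-0.541,0],"angular":[0,0,0.72],"hand":85},{"xyz":[-0.963,-0.541,0],"angular":[0,0,0.72],"hand":85},{"xyz":[-0.963,-0.541,0],"angular":[0,0,0.72],"hand":85},{"xyz":[-0.963,-0.541,0],"angular":[0,0,0.72],"hand":85},{"xyz":[-0.963,-0.541,0],"angular":[0,0,0.72],"hand":85},{"xyz":[-0.963,-0.541,0],"angular":[0,0,0.72],"hand":85},{"xyz":[-0.963,-0.541,0],"angular":[0,0,0.72],"hand":85},{"xyz":[-0.963,-0.541,0],"angular":[0,0,0.72],"hand":85}]}}

```text
time_s: 0.93
tcp_pos: [391.5, 348.8, 230.9]
ee_rot: [0.401, 0.916, -0.0, -0.0]
force: [-0.5, 0.4, -1.6]
width: 0.994
gripper_force: 0.0
```

Emit:
{"name": "step_arm", "arguments": {"commands": [{"xyz":[-0.795,-0.467,0],"angular":[0,0,0.707],"hand":85},{"xyz":[-0.795,-0.467,0],"angular":[0,0,0.707],"hand":85},{"xyz":[-0.795,-0.467,0],"angular":[0,0,0.707],"hand":85},{"xyz":[-0.795,-0.467,0],"angular":[0,0,0.707],"hand":85},{"xyz":[-0.795,-0.467,0],"angular":[0,0,0.707],"hand":85},{"xyz":[-0.795,-0.467,0],"angular":[0,0,0.707],"hand":85},{"xyz":[-0.795,-0.467,0],"angular":[0,0,0.707],"hand":85},{"xyz":[-0.795,-0.467,0],"angular":[0,0,0.707],"hand":85},{"xyz":[-0.795,-0.467,0],"angular":[0,0,0.707],"hand":85}]}}

```text
time_s: 1.68
tcp_pos: [450.0, 80.2, 231.1]
ee_rot: [0.636, 0.772, 0.0, -0.0]
force: [-0.1, 0.3, -0.4]
width: 0.997
gripper_force: 0.0
```

Emit:
{"name": "step_arm", "arguments": {"commands": [{"xyz":[-0.77,-0.05,0.1],"angular":[0,0,0],"hand":60},{"xyz":[-0.77,-0.05,0.1],"angular":[0,0,0],"hand":60},{"xyz":[-0.77,-0.05,0.1],"angular":[0,0,0],"hand":60},{"xyz":[-0.77,-0.05,0.1],"angular":[0,0,0],"hand":60},{"xyz":[-0.77,-0.05,0.1],"angular":[0,0,0],"hand":60},{"xyz":[-0.77,-0.05,0.1],"angular":[0,0,0],"hand":60},{"xyz":[-0.77,-0.05,0.1],"angular":[0,0,0],"hand":60},{"xyz":[-0.77,-0.05,0.1],"angular":[0,0,0],"hand":60},{"xyz":[-0.77,-0.05,0.1],"angular":[0,0,0],"hand":60}]}}

```text
time_s: 2.43
tcp_pos: [480.3, -147.4, 201.3]
ee_rot: [0.634, 0.773, 0.0, -0.0]
force: [-0.0, 0.5, 0.0]
width: 0.703
gripper_force: 0.0
```

Emit:
{"name": "step_arm", "arguments": {"commands": [{"xyz":[-0.43,-0.047,0.17],"angular":[0,0,0],"hand":60},{"xyz":[-0.43,-0.047,0.17],"angular":[0,0,0],"hand":60},{"xyz":[-0.43,-0.047,0.17],"angular":[0,0,0],"hand":60},{"xyz":[-0.43,-0.047,0.17],"angular":[0,0,0],"hand":60},{"xyz":[-0.43,-0.047,0.17],"angular":[0,0,0],"hand":60},{"xyz":[-0.43,-0.047,0.17],"angular":[0,0,0],"hand":60}]}}

```text
time_s: 2.93
tcp_pos: [491.4, -276.9, 150.2]
ee_rot: [0.635, 0.773, 0.0, -0.001]
force: [-0.1, 0.2, -0.8]
width: 0.696
gripper_force: 0.0
```

```bash
python3 - <<'E'
from h import *
chain([((491,-279,48),toolrot(R.from_euler("z",.195)))])
s=imaging.camera("scene");cv2.imwrite("pics/c4.png",cv2.resize(s[150:290,300:430],None,fx=4,fy=4,interpolation=cv2.INTER_CUBIC))
E
```

```text
t 2.93
xyz [-0.007, -0.0025, 0.3407] ang [-0.0004, -0.0016, 0.0002] rows 2.5
```

View pics/c4.png

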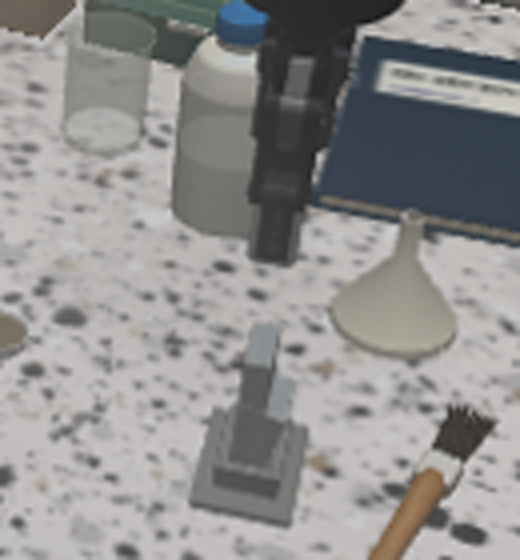

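The gripper's near fingertip is at about (275,262) in the crop and the wedge tab is below it at (262,345), so they look lined up. I descend and grip.

Emit:
{"name": "step_arm", "arguments": {"commands": [{"xyz":[-0.006,-0.002,0.15],"angular":[0,0,0],"hand":60},{"xyz":[-0.006,-0.002,0.25],"angular":[0,0,0],"hand":60},{"xyz":[-0.006,-0.002,0.34],"angular":[0,0,0],"hand":60},{"xyz":[-0.006,-0.002,0.34],"angular":[0,0,0],"hand":60},{"xyz":[-0.006,-0.002,0.34],"angular":[0,0,0],"hand":60},{"xyz":[-0.006,-0.002,0.34],"angular":[0,0,0],"hand":20},{"xyz":[-0.006,-0.002,0.34],"angular":[0,0,0],"hand":20},{"xyz":[-0.006,-0.002,0.34],"angular":[0,0,0],"hand":20},{"xyz":[-0.006,-0.002,0.34],"angular":[0,0,0],"hand":20},{"xyz":[-0.006,-0.002,0.34],"angular":[0,0,0],"hand":20},{"xyz":[-0.006,-0.002,0.34],"angular":[0,0,0],"hand":20},{"xyz":[-0.006,-0.002,0.34],"angular":[0,0,0],"hand":20}]}}

```text
time_s: 3.98
tcp_pos: [492.4, -281.4, 51.4]
ee_rot: [0.635, 0.772, 0.0, 0.002]
force: [0.8, 2.0, 8.1]
width: 0.386
gripper_force: 58.6
```

Emit:
{"name": "step_arm", "arguments": {"commands": [{"xyz":[0,0,-0.05],"angular":[0,0,0],"hand":20},{"xyz":[0,0,-0.12],"angular":[0,0,0],"hand":20},{"xyz":[0,0,-0.22],"angular":[0,0,0],"hand":20},{"xyz":[0,0,-0.32],"angular":[0,0,0],"hand":20},{"xyz":[0,0,-0.42],"angular":[0,0,0],"hand":20},{"xyz":[0,0,-0.5],"angular":[0,0,0],"hand":20},{"xyz":[0,0,-0.5],"angular":[0,0,0],"hand":20},{"xyz":[0,0,-0.5],"angular":[0,0,0],"hand":20}]}}

```text
time_s: 4.65
tcp_pos: [491.9, -281.3, 201.1]
ee_rot: [0.635, 0.772, -0.0, 0.002]
force: [-0.2, -0.4, -1.9]
width: 0.39
gripper_force: 60.7
```

```bash
python3 - <<'E'
from h import *
s=status.observe();print(s["tcp_pos"].round(1),s["ee_rot"].round(4),s["force"].round(1),s["gripper_force"],s["width"])
v=[604,121.5,-.192]; Rt=tray(v); up=[0,0,1]
rt=toolrot(Rt)
# wedge foot h above floor, at tray y0: tcp offset d (tip above foot along wedge z)
d=45
tgt=lambda y0,h:tpose(v,[0,y0,h+d])
print(tgt(-56.3,70),rt.as_quat().round(3))
chain([((491,-120,210),R.from_quat(s["ee_rot"])),((500,30,200),rt),(tgt(-56.3,70),rt)])
E
```

```text
[ 491.9 -281.3  201.1] [ 6.352e-01  7.723e-01 -1.000e-04  2.300e-03] [-0.2 -0.4 -1.9] 60.680591294076294 0.3902958771941075
[545.54865869  75.50872224 146.22539551] [0.753 0.621 0.138 0.167]
t 4.65
xyz [0.5279, 0.1009, -0.0313] ang [0.0, 0.0, 0.0] rows 3.9
xyz [0.4849, 0.1258, 0.0319] ang [-0.5442, -0.1033, 0.4847] rows 4.6
xyz [0.1779, 0.0331, 0.2132] ang [0.0, 0.0, 0.0] rows 2.0
```

Emit:
{"name": "step_arm", "arguments": {"commands": [{"xyz":[0.528,0.1,-0.03],"angular":[0,0,0],"hand":20},{"xyz":[0.528,0.1,-0.03],"angular":[0,0,0],"hand":20},{"xyz":[0.528,0.1,-0.03],"angular":[0,0,0],"hand":20},{"xyz":[0.528,0.1,-0.03],"angular":[0,0,0],"hand":20},{"xyz":[0.528,0.1,-0.03],"angular":[0,0,0],"hand":20},{"xyz":[0.528,0.1,-0.03],"angular":[0,0,0],"hand":20}]}}

```text
time_s: 5.15
tcp_pos: [489.5, -117.2, 206.8]
ee_rot: [0.634, 0.773, -0.0, -0.0]
force: [-0.5, 0.2, -0.8]
width: 0.388
gripper_force: 60.6
```

Emit:
{"name": "step_arm", "arguments": {"commands": [{"xyz":[0.485,0.126,0.032],"angular":[-0.544,-0.103,0.485],"hand":20},{"xyz":[0.485,0.126,0.032],"angular":[-0.544,-0.103,0.485],"hand":20},{"xyz":[0.485,0.126,0.032],"angular":[-0.544,-0.103,0.485],"hand":20},{"xyz":[0.485,0.126,0.032],"angular":[-0.544,-0.103,0.485],"hand":20},{"xyz":[0.485,0.126,0.032],"angular":[-0.544,-0.103,0.485],"hand":20},{"xyz":[0.485,0.126,0.032],"angular":[-0.544,-0.103,0.485],"hand":20},{"xyz":[0.485,0.126,0.032],"angular":[-0.544,-0.103,0.485],"hand":20},{"xyz":[0.485,0.126,0.032],"angular":[-0.544,-0.103,0.485],"hand":20}]}}

```text
time_s: 5.82
tcp_pos: [499.1, 29.9, 198.4]
ee_rot: [0.754, 0.621, 0.137, 0.165]
force: [0.2, 0.2, -1.8]
width: 0.387
gripper_force: 62.7
```

```bash
python3 - <<'E'
from h import *
v=[604,121.5,-.192];rt=toolrot(tray(v))
chain([(tpose(v,[0,-56.3,70+45]),rt)])
s=status.observe();print(s["joints"].round(2),s["tcp_pos"].round(1),(R.from_quat(s["ee_rot"]).inv()*rt).as_rotvec(degrees=True).round(2))
E
```

```text
t 5.82
xyz [0.1784, 0.0383, 0.2098] ang [-0.0045, -0.0021, -0.0015] rows 2.0
[-0.21 -0.84 -0.78  1.2   0.01  1.56] [499.1  29.9 198.4] [-0.2  -0.09 -0.07]
```

Emit:
{"name": "step_arm", "arguments": {"commands": [{"xyz":[0.178,0.038,0.1],"angular":[-0.004,-0.002,-0.001],"hand":20},{"xyz":[0.178,0.038,0.21],"angular":[-0.004,-0.002,-0.001],"hand":20},{"xyz":[0.178,0.038,0.21],"angular":[-0.004,-0.002,-0.001],"hand":20},{"xyz":[0.178,0.038,0.21],"angular":[-0.004,-0.002,-0.001],"hand":20},{"xyz":[0.178,0.038,0.21],"angular":[-0.004,-0.002,-0.001],"hand":20},{"xyz":[0.178,0.038,0.21],"angular":[-0.004,-0.002,-0.001],"hand":20}]}}

```text
time_s: 6.32
tcp_pos: [546.0, 75.2, 148.2]
ee_rot: [0.754, 0.62, 0.139, 0.168]
force: [1.0, 0.3, -1.0]
width: 0.39
gripper_force: 62.7
```

```bash
python3 - <<'E'
from h import *
s=status.observe();print(s["time_s"],s["joints"].round(3),s["tcp_pos"].round(1))
a=imaging.camera("scene");b=imaging.camera("top");cv2.imwrite("pics/s5.png",a);cv2.imwrite("pics/t5.png",b)
z=lambda im,x,y,w,h,k:cv2.resize(im[y:y+h,x:x+w],None,fx=k,fy=k,interpolation=cv2.INTER_CUBIC)
cv2.imwrite("pics/c5.png",z(a,175,122,98,75,8))
E
```

```text
6.3167 [-0.072 -0.632 -0.75   1.017 -0.05   1.681] [546.   75.2 148.2]
```

View pics/c5.png

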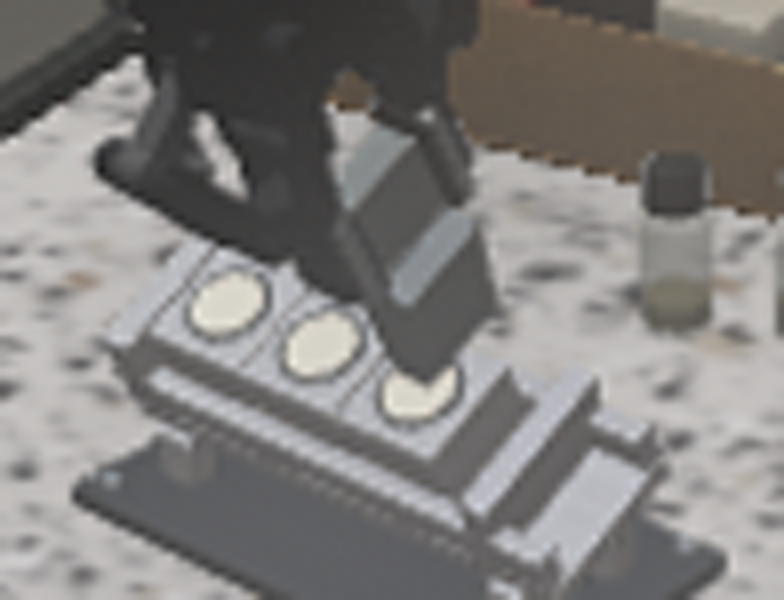

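The scene view shows the wedge held square above the gap with its slope facing the leaning stop. The foot's edge runs (425,383)-(500,310), the stop's top inner edge (582,372)-(465,505) and block_2's top edge (510,370)-(432,458). I compute the relative position within this one camera.

```bash
python3 - <<'E'
from h import *
v=[604,121.5,-.192];Rt=tray(v)
s=status.observe();q=R.from_quat(s["ee_rot"])
tl=Rt.inv().apply(s["tcp_pos"]-[604,121.5,42]);print("tcp in tray",tl.round(1))
W=np.array([[-17,-7,0],[17,-7,0],[-17,-17.75,43],[17,-17.75,43]],float)
u=px([(425,383),(500,310),(407,305),(478,213)],175,122)
def sol(X,u,k,x0):
    def f(t):
        o=np.array(x0,float);o[k]=t;return (proj("scene",tpose(v,np.array(X,float)+o))-u).ravel()
    r=least_squares(f,np.array(x0,float)[k]);return r.x.round(2),r.fun.reshape(-1,2).round(1).tolist()
print("wedge xyz",sol(W,u,[0,1,2],[tl[0],tl[1],tl[2]-45]))
print("wedge xy",sol(W,u,[0,1],[tl[0],tl[1],tl[2]-45.4]))
print("stop",sol([[29,-65,33],[-29,-65,33]],px([(582,372),(465,505)],175,122),[0,1],[0,0,0]))
print("blk",sol([[20,0,34],[-20,0,34]],px([(510,370),(432,458)],175,122),[0,1],[0,-46,0]))
print("pell",sol([[0,54,34],[0,14,34],[0,-26,34]],px([(229,145+160),(322,345),(420,390)],175,122),[0,1],[0,0,0]))
E
```

```text
tcp in tray [  1.1 -56.3 116.4]
wedge xyz (array([ -2.48, -63.7 ,  81.11]), [[0.3, 0.6], [-0.3, -1.0], [-0.2, -0.0], [0.2, 0.5]])
wedge xy (array([  2.64, -55.29]), [[0.3, 0.4], [-0.3, -1.0], [-0.1, -0.1], [0.1, 0.6]])
stop (array([ 1.14, -6.96]), [[-0.1, -0.6], [0.1, 0.6]])
blk (array([  0.86, -51.59]), [[0.1, -0.6], [-0.1, 0.6]])
pell (array([ 1.21, -3.87]), [[0.1, -0.0], [0.1, 0.2], [-0.2, -0.1]])
```

```bash
python3 - <<'E'
import cv2
t=cv2.imread("pics/t5.png");cv2.imwrite("pics/c6.png",cv2.resize(t[135:205,150:250],None,fx=8,fy=8,interpolation=cv2.INTER_CUBIC))
E
```

```text
(no output)
```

View pics/c6.png

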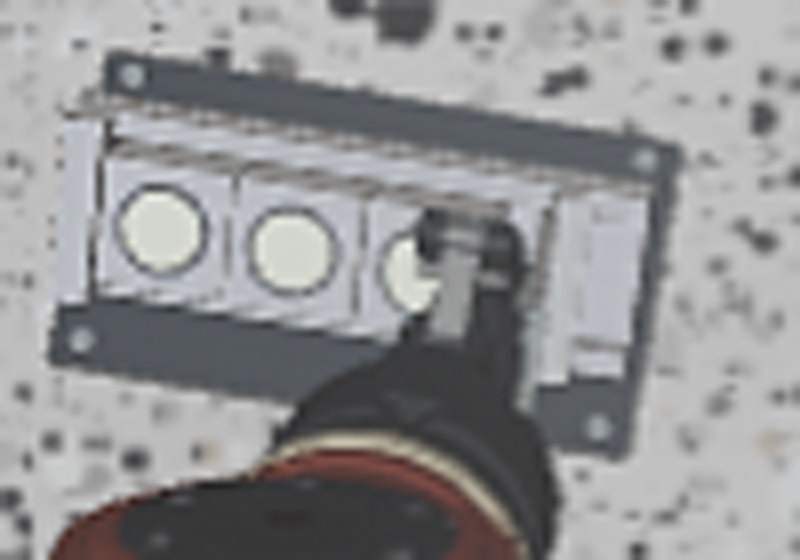

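Scene puts the wedge about 6.5 mm too far to tray +y, and top about 2.7 mm. I shift by -4.5, lower it to just above the block tops, and look again where parallax is small.

Emit:
{"name": "step_arm", "arguments": {"commands": [{"xyz":[-0.015,-0.005,0.04],"angular":[0,0,0],"hand":20},{"xyz":[-0.015,-0.005,0.07],"angular":[0,0,0],"hand":20},{"xyz":[-0.015,-0.005,0.095],"angular":[0,0,0],"hand":20},{"xyz":[-0.015,-0.005,0.095],"angular":[0,0,0],"hand":20},{"xyz":[-0.015,-0.005,0.095],"angular":[0,0,0],"hand":20},{"xyz":[-0.015,-0.005,0.095],"angular":[0,0,0],"hand":20}]}}

```text
time_s: 6.92
tcp_pos: [554.6, 70.1, 118.8]
ee_rot: [0.754, 0.621, 0.138, 0.166]
force: [0.3, -0.0, -1.4]
width: 0.387
gripper_force: 62.8
```

```bash
python3 - <<'E'
from h import *
v=[604,121.5,-.192]
s=status.observe();print(s["time_s"],s["force"].round(1),tray(v).inv().apply(s["tcp_pos"]-[604,121.5,42]).round(1),(R.from_quat(s["ee_rot"]).inv()*toolrot(tray(v))).as_rotvec(degrees=True).round(2))
a=imaging.camera("scene");cv2.imwrite("pics/s7.png",a)
cv2.imwrite("pics/c7.png",cv2.resize(a[150:200,205:265],None,fx=12,fy=12,interpolation=cv2.INTER_CUBIC))
E
```

```text
6.9167 [ 0.3 -0.  -1.4] [ -2.6 -59.9  86. ] [-0.08 -0.05 -0.03]
```

View pics/c7.png

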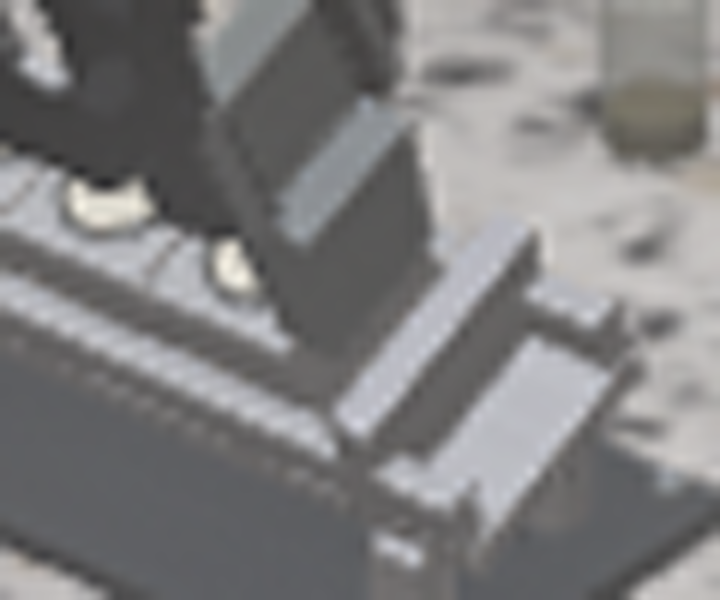

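```bash
python3 - <<'E'
from h import *
v=[604,121.5,-.192]
def sol(X,u,k,x0):
    u=px(u,205,150,12)
    def f(t):
        o=np.array(x0,float);o[k]=t;return (proj("scene",tpose(v,np.array(X,float)+o))-u).ravel()
    r=least_squares(f,np.array(x0,float)[k]);return r.x.round(2),r.fun.reshape(-1,2).round(1).tolist()
print(sol([[17,-7,0],[-17,-17.75,43],[17,-17.75,43]],[(437,265),(300,243),(410,122)],[0,1],[0,-58,40.6]))
print(sol([[17,-7,0],[-17,-17.75,43],[17,-17.75,43]],[(437,265),(300,243),(410,122)],[0,1,2],[0,-58,40.6]))
print(sol([[29,-65,33],[-29,-65,33]],[(507,213),(335,412)],[0,1],[0,0,0]))
print(sol([[29,-75,33],[-29,-75,33]],[(540,235),(365,438)],[0,1],[0,0,0]))
print(sol([[-20,0,34]],[(290,350)],[0,1],[0,-46,0]))
for y in(-60,-62,-64): print(y,((proj("scene",tpose(v,np.array([[-17,7,0],[-17,-7,0],[17,-7,0]],float)+[0,y,40.6]))-[205,150])*12+5.5).round().tolist())
E
```

```text
(array([ -3.82, -60.76]), [[-0.2, -1.6], [0.2, 1.1], [-0.0, 0.4]])
(array([-19.35, -86.08,  72.14]), [[-0.0, -1.4], [-0.0, 1.2], [0.0, 0.1]])
(array([ 2.63, -4.6 ]), [[0.1, -0.6], [-0.1, 0.6]])
(array([ 0.65, -4.43]), [[-0.1, -0.5], [0.0, 0.5]])
(array([  2.73, -50.9 ]), [[0.0, -0.0]])
-60 [[288.0, 333.0], [341.0, 357.0], [443.0, 231.0]]
-62 [[296.0, 336.0], [348.0, 360.0], [451.0, 234.0]]
-64 [[303.0, 339.0], [356.0, 364.0], [458.0, 238.0]]
```

Relative to the tray, the wedge sits at about y = -55.5 against a target of -56.3, and about 3 mm low in x. I correct both and descend under guard into the mouth.

Emit:
{"name": "step_arm", "arguments": {"commands": [{"xyz":[-0.002,0.01,0],"angular":[0,0,0],"hand":20},{"xyz":[-0.002,0.01,0.008],"angular":[0,0,0],"hand":20},{"xyz":[-0.002,0.01,0.016],"angular":[0,0,0],"hand":20},{"xyz":[-0.002,0.01,0.024],"angular":[0,0,0],"hand":20},{"xyz":[-0.002,0.01,0.032],"angular":[0,0,0],"hand":20},{"xyz":[-0.002,0.01,0.032],"angular":[0,0,0],"hand":20},{"xyz":[-0.002,0.01,0.032],"angular":[0,0,0],"hand":20}]}}

```text
time_s: 7.55
tcp_pos: [561.3, 68.3, 112.9]
ee_rot: [0.753, 0.621, 0.138, 0.167]
force: [-13.3, 1.7, 12.6]
width: 0.384
gripper_force: 65.3
```

```bash
cat >> h.py <<'E'
def st():
    v=[604,121.5,-.192];s=status.observe();T=tray(v)
    print(round(s["time_s"],2),"tcp tray",T.inv().apply(s["tcp_pos"]-[604,121.5,42]).round(2),"F tray",T.inv().apply(s["force"]).round(1),"M tray",T.inv().apply(s["torque"]).round(2),"rot",(R.from_quat(s["ee_rot"]).inv()*toolrot(T)).as_rotvec(degrees=True).round(2),s["width"])
E
python3 -c "
from h import *
st()"
```

```text
7.55 tcp tray [  1.21 -60.31  77.67] F tray [-6.8 -0.9 17.1] M tray [-0.27  1.97 -0.03] rot [-0.01 -0.06 -0.01] 0.3843129351309362
```

Contact came at foot height about 32–34 with 18 N, so the foot is resting on a top edge. I back off for a baseline to learn which edge.

Emit:
{"name": "step_arm", "arguments": {"commands": [{"xyz":[0,0,-0.02],"angular":[0,0,0],"hand":20},{"xyz":[0,0,-0.02],"angular":[0,0,0],"hand":20},{"xyz":[0,0,-0.02],"angular":[0,0,0],"hand":20},{"xyz":[0,0,-0.02],"angular":[0,0,0],"hand":20}]}}

```text
time_s: 7.88
tcp_pos: [558.6, 68.6, 116.6]
ee_rot: [0.754, 0.621, 0.138, 0.166]
force: [-0.2, 0.6, -1.8]
width: 0.386
gripper_force: 63.0
```

```bash
python3 - <<'E'
from h import *
st()
a=imaging.camera("scene");cv2.imwrite("pics/s8.png",a)
cv2.imwrite("pics/c8.png",cv2.resize(a[140:200,195:265],None,fx=10,fy=10,interpolation=cv2.INTER_CUBIC).clip(0,90)*2)
st()
E
```

```text
7.88 tcp tray [  0.31 -60.59  82.17] F tray [-1.   0.5 -1.5] M tray [-0.01  0.56 -0.03] rot [-0.07 -0.05 -0.03] 0.3864042644957641
7.93 tcp tray [  0.18 -60.59  82.07] F tray [-1.   0.3 -1.5] M tray [-0.01  0.51  0.03] rot [-0.09 -0.05 -0.03] 0.3852804525807327
```

View pics/c8.png

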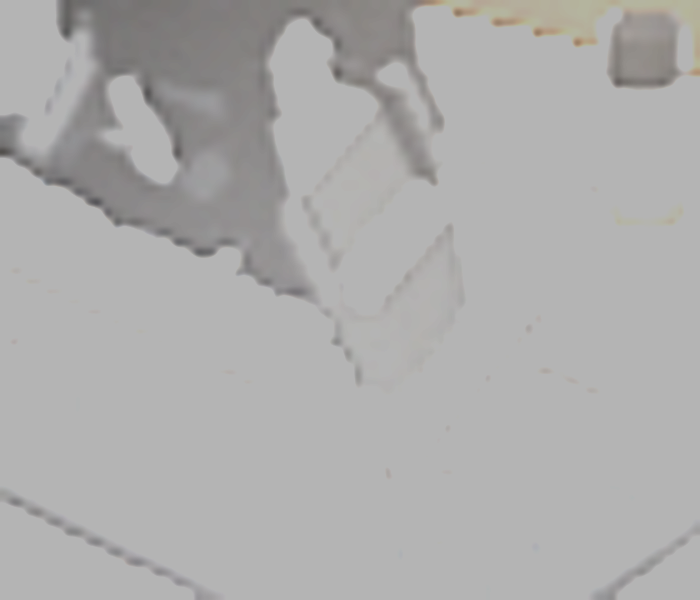

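No viewings remain, so force feedback decides. The moment change points to the +y side, i.e. block_2's edge. I shift -2 mm and probe gently.

Emit:
{"name": "step_arm", "arguments": {"commands": [{"xyz":[-0.0067,0,0],"angular":[0,0,0],"hand":20},{"xyz":[-0.0067,0,0],"angular":[0,0,0],"hand":20},{"xyz":[-0.0067,0,0.01],"angular":[0,0,0],"hand":20},{"xyz":[-0.0067,0,0.016],"angular":[0,0,0],"hand":20},{"xyz":[-0.0067,0,0.022],"angular":[0,0,0],"hand":20},{"xyz":[-0.0067,0,0.022],"angular":[0,0,0],"hand":20},{"xyz":[-0.0067,0,0.022],"angular":[0,0,0],"hand":20}]}}

```text
time_s: 8.52
tcp_pos: [560.7, 66.4, 112.8]
ee_rot: [0.753, 0.621, 0.138, 0.166]
force: [-22.3, 2.4, 21.6]
width: 0.387
gripper_force: 66.7
```

```bash
python3 -c "
from h import *
st()"
```

```text
8.52 tcp tray [  0.95 -62.35  77.62] F tray [-11.1  -1.9  29.1] M tray [-0.62  3.36  0.01] rot [-0.06 -0.04  0.  ] 0.3874646961197361
```

Emit:
{"name": "step_arm", "arguments": {"commands": [{"xyz":[0,0,-0.02],"angular":[0,0,0],"hand":20},{"xyz":[0,0,-0.022],"angular":[0,0,0],"hand":20},{"xyz":[0.014,0,-0.022],"angular":[0,0,0],"hand":20},{"xyz":[0.014,0,-0.022],"angular":[0,0,0],"hand":20},{"xyz":[0.014,0,-0.022],"angular":[0,0,0],"hand":20},{"xyz":[0.014,0,-0.012],"angular":[0,0,0],"hand":20},{"xyz":[0.014,0,-0.006],"angular":[0,0,0],"hand":20},{"xyz":[0.014,0,-0.003],"angular":[0,0,0],"hand":20},{"xyz":[0.014,0,-0.003],"angular":[0,0,0],"hand":20},{"xyz":[0.014,0,-0.003],"angular":[0,0,0],"hand":20}]}}

```text
time_s: 9.35
tcp_pos: [561.4, 70.3, 111.5]
ee_rot: [0.754, 0.621, 0.138, 0.166]
force: [0.7, -0.7, -2.6]
width: 0.383
gripper_force: 63.0
```

```bash
python3 -c "
from h import *
st()"
```

```text
9.35 tcp tray [  0.31 -58.43  76.55] F tray [-0.3 -0.6 -2.7] M tray [-0.02  0.57  0.01] rot [-0.08 -0.04 -0.03] 0.38284225010013234
```

It went in: no force below the contact height. The window is at tcp y ≈ -58.4, and the earlier contact was the leaning stop's top. I continue down, then along the 1:4 slope.

Emit:
{"name": "step_arm", "arguments": {"commands": [{"xyz":[0,0,0.007],"angular":[0,0,0],"hand":20},{"xyz":[0,0,0.014],"angular":[0,0,0],"hand":20},{"xyz":[0,0,0.021],"angular":[0,0,0],"hand":20},{"xyz":[0,0,0.027],"angular":[0,0,0],"hand":20},{"xyz":[0,0,0.027],"angular":[0,0,0],"hand":20},{"xyz":[0,0,0.027],"angular":[0,0,0],"hand":20}]}}

```text
time_s: 9.85
tcp_pos: [565.2, 70.5, 104.5]
ee_rot: [0.753, 0.621, 0.139, 0.166]
force: [3.1, 5.4, -2.2]
width: 0.387
gripper_force: 63.2
```

```bash
python3 -c "
from h import *
st()"
```

```text
9.85 tcp tray [  0.75 -57.46  68.62] F tray [ 0.9  5.9 -2.8] M tray [1.37 0.24 0.1 ] rot [-0.02 -0.17  0.  ] 0.386707736650379
```

Emit:
{"name": "step_arm", "arguments": {"commands": [{"xyz":[0.0045,0,0.004],"angular":[0,0,0],"hand":20},{"xyz":[0.0065,0,0.012],"angular":[0,0,0],"hand":20},{"xyz":[0.0085,0,0.02],"angular":[0,0,0],"hand":20},{"xyz":[0.0105,0,0.028],"angular":[0,0,0],"hand":20},{"xyz":[0.0125,0,0.036],"angular":[0,0,0],"hand":20},{"xyz":[0.014,0,0.042],"angular":[0,0,0],"hand":20},{"xyz":[0.014,0,0.042],"angular":[0,0,0],"hand":20},{"xyz":[0.014,0,0.042],"angular":[0,0,0],"hand":20}]}}

```text
time_s: 10.52
tcp_pos: [571.1, 72.9, 92.9]
ee_rot: [0.753, 0.621, 0.138, 0.166]
force: [3.8, 3.5, -2.4]
width: 0.382
gripper_force: 63.0
```

```bash
python3 -c "
from h import *
st()"
```

```text
10.52 tcp tray [  0.64 -54.    55.86] F tray [ 1.8  4.2 -3.4] M tray [ 1.   -0.1   0.12] rot [-0.04 -0.07 -0.03] 0.3819660888813529
```

Emit:
{"name": "step_arm", "arguments": {"commands": [{"xyz":[0.001,0,0.004],"angular":[0,0,0],"hand":20},{"xyz":[0.002,0,0.008],"angular":[0,0,0],"hand":20},{"xyz":[0.0025,0,0.012],"angular":[0,0,0],"hand":20},{"xyz":[0.0025,0,0.012],"angular":[0,0,0],"hand":20},{"xyz":[0.0025,0,0.012],"angular":[0,0,0],"hand":20}]}}

```text
time_s: 10.93
tcp_pos: [572.5, 73.2, 91.0]
ee_rot: [0.753, 0.621, 0.138, 0.167]
force: [-12.6, 2.1, 14.6]
width: 0.387
gripper_force: 65.3
```

```bash
python3 -c "
from h import *
st()"
```

```text
10.93 tcp tray [  1.05 -53.39  53.61] F tray [-5.4 -0.3 18.7] M tray [0.31 1.63 0.59] rot [-0.03 -0.02  0.03] 0.38741150564556315
```

Emit:
{"name": "step_arm", "arguments": {"commands": [{"xyz":[0,-0.001,0.0025],"angular":[0,0,0],"hand":20},{"xyz":[0,-0.001,0.0025],"angular":[0,0,0],"hand":20},{"xyz":[0,-0.001,0.0025],"angular":[0,0,0],"hand":20}]}}

```text
time_s: 11.18
tcp_pos: [572.6, 73.3, 90.9]
ee_rot: [0.753, 0.621, 0.138, 0.167]
force: [-18.8, 3.3, 20.3]
width: 0.388
gripper_force: 66.4
```

```bash
python3 -c "
from h import *
st()"
```

```text
11.18 tcp tray [  1.1  -53.34  53.44] F tray [-8.7 -0.3 26.5] M tray [0.13 2.2  0.7 ] rot [-0.   -0.02  0.04] 0.38848685174575365
```

It is home: it does not advance when Fz rises from 19 to 27 N, at the predicted height. I relax the push, open and retract straight.

Emit:
{"name": "step_arm", "arguments": {"commands": [{"xyz":[0,0,-0.003],"angular":[0,0,0],"hand":20},{"xyz":[0,0,-0.005],"angular":[0,0,0],"hand":20},{"xyz":[0,0,-0.005],"angular":[0,0,0],"hand":60},{"xyz":[0,0,-0.005],"angular":[0,0,0],"hand":60},{"xyz":[0,0,-0.005],"angular":[0,0,0],"hand":60},{"xyz":[0,0,-0.005],"angular":[0,0,0],"hand":60},{"xyz":[0,0,-0.005],"angular":[0,0,0],"hand":60},{"xyz":[0,0,-0.005],"angular":[0,0,0],"hand":60}]}}

```text
time_s: 11.85
tcp_pos: [571.8, 73.3, 90.1]
ee_rot: [0.754, 0.621, 0.138, 0.166]
force: [-1.2, 0.0, 0.6]
width: 0.704
gripper_force: 0.0
```

Emit:
{"name": "step_arm", "arguments": {"commands": [{"xyz":[0,0,-0.03],"angular":[0,0,0],"hand":60},{"xyz":[0,0,-0.08],"angular":[0,0,0],"hand":60},{"xyz":[0,0,-0.16],"angular":[0,0,0],"hand":60},{"xyz":[0,0,-0.24],"angular":[0,0,0],"hand":60},{"xyz":[0,0,-0.3],"angular":[0,0,0],"hand":60},{"xyz":[0,0,-0.3],"angular":[0,0,0],"hand":60},{"xyz":[0,0,-0.3],"angular":[0,0,0],"hand":60}]}}

```text
time_s: 12.43
tcp_pos: [535.2, 80.6, 173.7]
ee_rot: [0.753, 0.621, 0.139, 0.167]
force: [0.4, 0.0, 0.1]
width: 0.706
gripper_force: 0.0
```

```bash
python3 - <<'E'
from h import *
st();print(status.observe()["joints"].round(2))
a=imaging.camera("scene");cv2.imwrite("pics/s9.png",a)
# numeric check of wedge (known model corners) + pellets shift against first picture
v=[604,121.5,-.192]
def pel(im):
    g=cv2.cvtColor(im,cv2.COLOR_BGR2HSV);b=im.astype(int)
    m=((b.min(2)>165)&(b[:,:,2]-b[:,:,0]>12)).astype(np.uint8);m[:145]=0;m[182:]=0;m[:,:190]=0;m[:,240:]=0
    n,_,s,c=cv2.connectedComponentsWithStats(m);return [(c[i].round(1).tolist(),int(s[i,4])) for i in range(1,n) if s[i,4]>20]
print(pel(cv2.imread("pics/scene0.png")));print(pel(a))
print("expected wedge tab top px",proj("scene",tpose(v,np.array([[17,7,85],[17,-7,85],[-17,-7,85],[-17,7,85]],float)+[0,-55,0])).round(1).tolist())
E
```

```text
12.43 tcp tray [  1.49 -53.3  144.58] F tray [ 0.4  0.1 -0.1] M tray [-0.03  0.45  0.  ] rot [ 0.11 -0.07 -0.03] 0.7057595597581593
[-0.06 -0.67 -0.73  1.08 -0.05  1.69]
[([203.2, 159.4], 41), ([214.5, 164.8], 44), ([227.0, 169.9], 49)]
[([202.6, 159.3], 43), ([214.2, 164.8], 45)]
expected wedge tab top px [[229.6, 154.4], [234.1, 156.3], [225.2, 166.9], [220.8, 164.9]]
```

The wedge seated at the height predicted for a packed row. The pellets shifted slightly left (the row closed up) at unchanged level, and the robot touches nothing, so I hand in.

```bash
python3 -c "
from cell import workorder
print(workorder.hand_in())"
```

```text
the job is handed in; nothing more can be done
None
```

The wedge is driven home in the gap, sloped face to the leaning stop; it stopped at the height expected for a packed row, held against a 27 N push, and the job was handed in at about 12.5 s. The foot first touched the leaning stop's top twice (up to about 30 N) before I found the gap. I had no pictures left to view the final state, so block_2 lying flat is inferred from the forces and the seating height.

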